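# Gauge a spacer ring on the stepped mandrel and sort it

### The job

Gauge the brass ring that lies in the orange frame: slide it squarely down the sprung, stepped mandrel until it stops, and press it home there for a moment with about 10 N, never more than 20 N. Read which coloured band its lower edge has stopped on (yellow, green or blue), take it off again and lay it flat in the tray of that colour. Leave the two spare rings and the small amber bottle as they are.

Things in the scene. Friction and masses are not known exactly. Their poses are not given: they have to be found in the camera images.
- ring_a: Plain brass ring, axis z, outside diameter 44 mm, 16 mm high, 50 to 100 g, origin at its centre (half-way up, on the axis). Its round bore is 20.8, 26.4 or 32 mm in diameter; the three rings differ only in the bore and it is not said which is which. The one in the orange frame is to be gauged; the other two are spares, at the left end of the board.
- ring_b: Plain brass ring, axis z, outside diameter 44 mm, 16 mm high, 50 to 100 g, origin at its centre (half-way up, on the axis). Its round bore is 20.8, 26.4 or 32 mm in diameter; the three rings differ only in the bore and it is not said which is which. The one in the orange frame is to be gauged; the other two are spares, at the left end of the board.
- ring_c: Plain brass ring, axis z, outside diameter 44 mm, 16 mm high, 50 to 100 g, origin at its centre (half-way up, on the axis). Its round bore is 20.8, 26.4 or 32 mm in diameter; the three rings differ only in the bore and it is not said which is which. The one in the orange frame is to be gauged; the other two are spares, at the left end of the board.
- frame: Flat round orange frame fixed on the white board (a riser whose top is 74 mm above the bench), outside diameter 70 mm, inside 54 mm, 3 mm high; origin at its centre, at the board's top. One ring lies inside it, on the board itself.
- mandrel: Stepped mandrel of the ring gauge, z up its axis; origin on the axis, unloaded 22 mm above the white board. Diameters by height above the origin: blue band 35.6 mm to 14, narrowing to 30 at 20; green 30 to 27, narrowing to 24.4 at 33; yellow 24.4 to 40, narrowing to 18.8 at 46; steel nose 18.8 to 52, narrowing to 10 at its end at 60. It sinks on a spring under load, origin included.
- tip (a point): Centre of the mandrel's upper end, 60 mm above the mandrel's origin. A level ring that has stopped on the narrowing top of a band has its centre about 9 mm below this point on yellow, 22 mm on green, 35 mm on blue; just above its stop it has about 1 mm of play all round.
- gauge: Fixed dark base of the ring gauge, round, 72 mm in diameter, 22 mm high; origin under its centre at the white board's top, on the mandrel's axis. The mandrel on it stays put under a downward push of up to about 5 N, then sinks 1 mm for every further 5 N, 6 mm at most, and springs back when released.
- yellow_tray: Fixed square yellow tray, open on top, outside 62 x 62 mm, walls 3 mm thick and 8 mm high; origin under its centre, at the white board's top. Inner floor 3 mm above the board. z up; sides along its x and y.
- green_tray: Fixed square green tray, open on top, outside 62 x 62 mm, walls 3 mm thick and 8 mm high; origin under its centre, at the white board's top. Inner floor 3 mm above the board. z up; sides along its x and y.
- blue_tray: Fixed square blue tray, open on top, outside 62 x 62 mm, walls 3 mm thick and 8 mm high; origin under its centre, at the white board's top. Inner floor 3 mm above the board. z up; sides along its x and y.
- amber_flux: Small loose amber bottle with a white cap, 25 mm in diameter, 54 mm high, standing at the front left corner of the white board; origin under its centre. Bystander.

How it is judged:
On the way:
1. the ring from the frame sits level on the mandrel, at its stop (within 4 mm), pressed down on it with more than 6 N for 0.3 s (((contact force between ring_a and mandrel above 6 N and horizontal distance between ring_a and mandrel below 0.003 m and z of ring_a in the frame of mandrel between 0.0468 and 0.0548 m and angle between ring_a's own z axis and vertical below 0.12 rad) or (contact force between ring_b and mandrel above 6 N and horizontal distance between ring_b and mandrel below 0.003 m and z of ring_b in the frame of mandrel between 0.0338 and 0.0418 m and angle between ring_b's own z axis and vertical below 0.12 rad) or (contact force between ring_c and mandrel above 6 N and horizontal distance between ring_c and mandrel below 0.003 m and z of ring_c in the frame of mandrel between 0.0208 and 0.0288 m and angle between ring_c's own z axis and vertical below 0.12 rad))), for 0.3 s.
At the end, for the whole second after the job is handed in: The ring from the frame lies flat and at rest in the tray of the colour of the band it stopped on, its centre within 14 mm of the tray's centre; the other two rings and the amber bottle are within 30 mm of where they were (((horizontal distance between ring_a and yellow_tray below 0.014 m and z of ring_a in the frame of yellow_tray below 0.013 m and angle between ring_a's own z axis and vertical below 0.1 rad and linear speed of ring_a below 0.01 m/s and distance of each of ring_b, ring_c from where it was at the start of the episode below 0.03 m) or (horizontal distance between ring_b and green_tray below 0.014 m and z of ring_b in the frame of green_tray below 0.013 m and angle between ring_b's own z axis and vertical below 0.1 rad and linear speed of ring_b below 0.01 m/s and distance of each of ring_a, ring_c from where it was at the start of the episode below 0.03 m) or (horizontal distance between ring_c and blue_tray below 0.014 m and z of ring_c in the frame of blue_tray below 0.013 m and angle between ring_c's own z axis and vertical below 0.1 rad and linear speed of ring_c below 0.01 m/s and distance of each of ring_a, ring_b from where it was at the start of the episode below 0.03 m)) and distance of amber_flux from where it was at the start of the episode below 0.03 m); the robot touches nothing.
It fails at once if the mandrel is loaded with more than 20 N (contact force between mandrel and anything else above 20 N).
It fails at once if a spare ring is moved while the ring to be gauged still lies in the frame ((distance of ring_a from where it was at the start of the episode above 0.03 m and horizontal distance between any of ring_b, ring_c and frame below 0.03 m) or (distance of ring_b from where it was at the start of the episode above 0.03 m and horizontal distance between any of ring_a, ring_c and frame below 0.03 m) or (distance of ring_c from where it was at the start of the episode above 0.03 m and horizontal distance between any of ring_a, ring_b and frame below 0.03 m)).
It fails at once if the amber bottle is knocked over (angle between amber_flux's own z axis and vertical above 0.5 rad).
It also fails if it takes over 45 s, if anything falls off the work surface, if the arm or the gripper's body presses on something with over 40 N, if the wrist force passes 120 N, or if a joint passes its speed limit or range.

### The arm

A 6-joint arm with a two-finger parallel gripper is mounted at the origin on a cart in front of the work surface, level with it; the furniture and walls round the work are solid. World frame = base frame: x ahead of the robot, y to its left, z up, the work surface at z = 0. Lengths are in m, angles in rad, forces in N, time in s.
With the tool pointing down it reaches from about 0.3 to 0.775 m from the base axis. Payload 14.6 kg.
Tool frame: the origin (TCP) lies midway between the tips of the shut fingers; the grasp point (between the pads) lies 19 mm behind it; z points along the fingers, y is the line along which they close (so a half turn about z gives the same grasp; the last joint's range is limited). The gripper opens to 94 mm and grips with 3 to 60 N. Pads are 16 mm wide; open, the fingers measure 119 mm over their backs; the gripper's body (75 mm by 177 mm) begins 78 mm behind the grasp point.
Start: joints at [-1.279, 0.3, 1.521, -0, 1.321, -0.067], TCP at [0.193, -0.515, 0.172] pointing down, gripper open.
Joint ranges: [-3.03, 3.03], [-0.79, 2.21], [0.23, 2.52], [-1.04, 4.18], [0, 3.07], [-2.55, 2.55]. Speed limits (rad/s): [2.22, 2.22, 2.57, 3.14, 3.14, 3.14].

### API

Orientations are given as a rotation vector (axis times angle).
In Python, from plant import r gives the robot as it stands. The module is installed in compiled form; this text tells all that it offers. Calls block until the motion is done:
- r.goto(position, orientation): joint-space move of the TCP to a pose.
- r.servo_line(position, frame=None, vel=0.15): straight line of the TCP; frame=None keeps the orientation; vel is the mean speed in m/s.
- r.move_j(angles): joint-space move.
- r.open() and r.grab(): open the fingers fully, or close them until they stop; the grip force is fixed at half the most.
- r.dwell(seconds).
- r.ik(position, orientation): joint angles nearest the present ones, or None.
- r.observe(): the state.
- r.get_image(name): name is "scene" or "top" or "wrist"; returns the picture (400x640x3 uint8, red, green, blue); there is no depth.
- r.camera_params(name): a dict with "K" (3x3 intrinsics, pixels), "rvec" (rotation vector, rad) and "tvec" (3), from world to camera coordinates, as OpenCV has them. Camera axes: x right, y down, z forward; pixel columns grow to the right and rows downward; lengths in m; the calibration is good to about 2 mm. A picture is of the moment at which its call begins: read the wrist's pose just before it. camera_params takes no time and is no camera call; for the wrist camera it gives the pose at the moment of the call.
A pose or a line that the arm cannot do raises r.IKError and nothing moves.
- r.close_job(): hands the job in; it is judged then, once.
The state is a dict: "t": time; "joint_pos": joint angles; "dq": joint speeds; "effort": joint torques, N m; "ee_pos": TCP position; "orientation": TCP orientation; "contact_force": force on the tool from outside, world axes, zero at the start; "torque": the same for the moment, N m; "finger_gap": finger opening in m; "grasp_force": force on a finger pad.
Only numpy, scipy, OpenCV 4.12 (cv2) and the standard library are available. Lean on these libraries where they do the work, as an engineer would, in place of code of your own. Each camera call takes 0.05 s, during which the arm holds its last target. There are 200 camera calls.

## Working session

There is one attempt and no reset: what is moved stays moved. The work goes in short steps, each a Python script; the robot and the scene stay as the last script left them, time stands still between calls to the robot, and variables do not carry over. Pictures are saved under pics/ and viewed, at most 10 in all, crops included, and the job is handed in when it is done.

```bash
mkdir -p pics; ls; python3 - <<'E'
from plant import r
import cv2,numpy as np
for n in ("scene","top","wrist"):
    im=r.get_image(n); cv2.imwrite(f"pics/{n}0.png",im[:,:,::-1])
    p=r.camera_params(n); R=cv2.Rodrigues(np.array(p["rvec"]))[0]
    print(n,np.round(p["K"],1).tolist(),"C",np.round(-R.T@np.array(p["tvec"]).ravel(),3),"fwd",np.round(R[2],2),"x",np.round(R[0],2))
s=r.observe();print({k:np.round(v,3) for k,v in s.items()})
E
```

```text
pics
scene [[447.0, 0.0, 308.1], [0.0, 447.0, 202.6], [0.0, 0.0, 1.0]] C [0.024 0.651 0.701] fwd [ 0.52 -0.56 -0.65] x [-0.72 -0.69  0.02]
top [[434.7, 0.0, 315.3], [0.0, 434.7, 202.0], [0.0, 0.0, 1.0]] C [0.379 0.164 0.99 ] fwd [ 0.11  0.01 -0.99] x [-0.01 -1.   -0.01]
wrist [[298.0, 0.0, 317.6], [0.0, 298.0, 196.0], [0.0, 0.0, 1.0]] C [ 0.263 -0.49   0.384] fwd [-0.24 -0.09 -0.97] x [ 0.35 -0.94 -0.  ]
{'t': np.float64(0.15), 'joint_pos': array([-1.279,  0.3  ,  1.521, -0.   ,  1.321, -0.067]), 'dq': array([-0.001, -0.002, -0.002,  0.001,  0.001, -0.001]), 'effort': array([-0.0000e+00, -5.3196e+01, -3.5282e+01,  7.1000e-02,  2.4000e-02,
       -0.0000e+00]), 'ee_pos': array([ 0.193, -0.515,  0.172]), 'orientation': array([-3.09, -0.56,  0.  ]), 'contact_force': array([-0.235, -0.104, -0.559]), 'torque': array([ 0.04 , -0.013,  0.001]), 'grasp_force': np.float64(0.0), 'finger_gap': np.float64(0.094)}
```

View pics/top0.png

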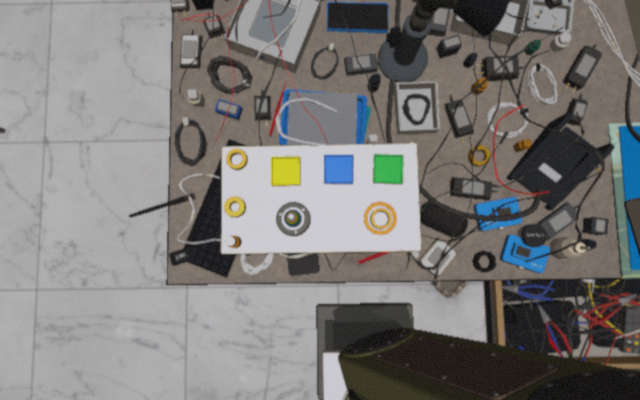

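View pics/scene0.png

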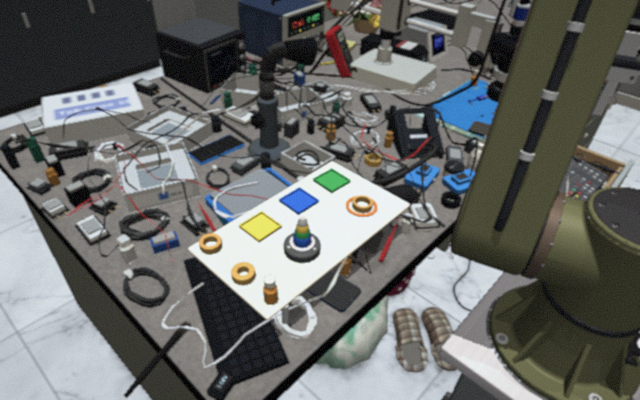

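The top view shows the framed ring at about (380,218), the gauge at (293,219), and the yellow, blue and green trays at (286,171), (339,169) and (388,169). The spares are at (236,159) and (234,206), and the bottle at (233,241). In the scene view the framed ring is at (362,205) and the mandrel tip at about (301,219).

```bash
cat > h.py <<'E'
from plant import r
import cv2,numpy as np
from scipy.spatial.transform import Rotation as Ro
def cam(n):
    p=r.camera_params(n); R=cv2.Rodrigues(np.array(p["rvec"],float))[0]; t=np.array(p["tvec"],float).ravel()
    return np.array(p["K"],float),R,t
def ray(c,uv):
    K,R,t=c; d=R.T@np.linalg.inv(K)@np.array([*uv,1.]); return -R.T@t,d/np.linalg.norm(d)
def plane(c,uv,z):
    C,d=ray(c,uv); return C+d*(z-C[2])/d[2]
def proj(c,X):
    K,R,t=c; q=K@(R@np.array(X,float)+t); return q[:2]/q[2]
def tri(obs):
    A=np.zeros((3,3));b=np.zeros(3);L=[]
    for c,uv in obs:
        C,d=ray(c,uv);P=np.eye(3)-np.outer(d,d);A+=P;b+=P@C;L.append((C,d))
    X=np.linalg.solve(A,b); return X,[np.linalg.norm(np.cross(X-C,d)) for C,d in L]
def down(yaw): # tool z down, tool y at angle yaw (+90) in world
    return (Ro.from_euler('z',yaw)*Ro.from_euler('x',np.pi)).as_rotvec()
E
python3 - <<'E'
from h import *
t=cv2.imread("pics/top0.png");s=cv2.imread("pics/scene0.png")
a=cv2.resize(t[140:260,215:425],(798,456)[:2],interpolation=cv2.INTER_CUBIC) # 3.8x
cv2.imwrite("pics/c1.png",a)
T=cam("top");S=cam("scene")
for n,u,v in [("ring",(380,218),(362,205)),("yel",(286,171),(261,226.5)),("blu",(339,169),(299,202)),("grn",(388,169),(331,181)),("tip",(292,216.5),(301,219)),("spare1",(236,159),(210,243)),("spare2",(234,206),(243,273)),("cap",(232.5,240),(271,281))]:
    X,e=tri([(T,u),(S,v)]);print(n,X.round(4),np.round(e,4),plane(T,u,0.08).round(3))
E
```

```text
ring [0.4389 0.0343 0.0763] [0.0016 0.0016] [0.44  0.036 0.08 ]
yel [0.5429 0.2315 0.074 ] [0.0013 0.0013] [0.543 0.232 0.08 ]
blu [0.5463 0.1182 0.0699] [0.0012 0.0012] [0.545 0.119 0.08 ]
grn [0.5446 0.0141 0.0725] [0.0005 0.0005] [0.544 0.016 0.08 ]
tip [0.4416 0.2164 0.1502] [0.0011 0.0011] [0.446 0.22  0.08 ]
spare1 [0.5693 0.3371 0.083 ] [0.0008 0.0008] [0.571 0.338 0.08 ]
spare2 [0.4685 0.3405 0.0816] [0.0018 0.0018] [0.47  0.342 0.08 ]
cap [0.3967 0.3364 0.1169] [0.0016 0.0016] [0.399 0.345 0.08 ]
```

View pics/c1.png

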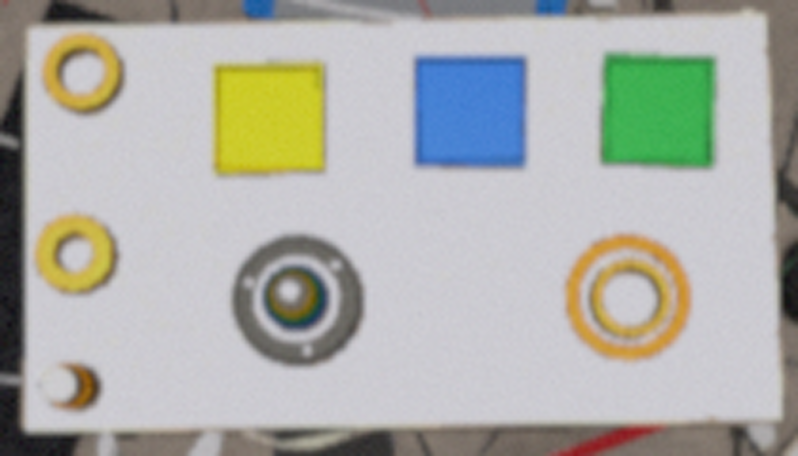

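The crop shows the framed ring with a wide bore, about 0.71 of its outer diameter, so probably the 32 mm bore (blue). I'll check that by where it stops. Next I'll move in and measure with the wrist camera from two places each.

```bash
python3 - <<'E'
from h import *
ring=np.array([.439,.034,.082]);tip=np.array([.4416,.2175,.156])
o=down(0.)
tiles=[];rec=[]
def snap(X,name):
    c=cam("wrist"); im=r.get_image("wrist")[:,:,::-1]
    u=proj(c,X).round().astype(int); x0,y0=np.clip(u[0]-50,0,540),np.clip(u[1]-37,0,325)
    cv2.imwrite(f"pics/{name}.png",im); np.savez(f"{name}.npz",K=c[0],R=c[1],t=c[2],o=[x0,y0])
    t=cv2.resize(im[y0:y0+75,x0:x0+100],(400,300),interpolation=cv2.INTER_CUBIC)
    for k in range(0,100,10):
        cv2.line(t,(k*4,0),(k*4,6 if k%50 else 14),(255,0,255),1)
        if k<75: cv2.line(t,(0,k*4),(6 if k%50 else 14,k*4),(255,0,255),1)
    tiles.append(t); print(name,u,(x0,y0),round(r.observe()["t"],2),r.observe()["joint_pos"].round(2))
r.goto([.439,.034,.20],o); snap(ring,"r1")
r.servo_line([.36,.06,.20]); snap(ring,"r2")
r.servo_line([.36,.20,.20]); snap(tip,"m1")
r.servo_line([.42,.14,.20]); snap(tip,"m2")
cv2.imwrite("pics/tiles.png",np.vstack([np.hstack(tiles[:2]),np.hstack(tiles[2:])]))
E
```

```text
r1 [316 185] (np.int64(266), np.int64(148)) 2.36 [-0.01  0.03  1.77 -0.    1.34  1.56]
r2 [341 113] (np.int64(291), np.int64(76)) 3.12 [ 0.06 -0.15  1.94 -0.    1.35  1.64]
m1 [295 108] (np.int64(245), np.int64(71)) 4.25 [ 0.42 -0.04  1.84 -0.    1.34  1.99]
m2 [228 179] (np.int64(178), np.int64(142)) 5.02 [0.24 0.03 1.77 0.   1.34 1.81]
```

View pics/tiles.png

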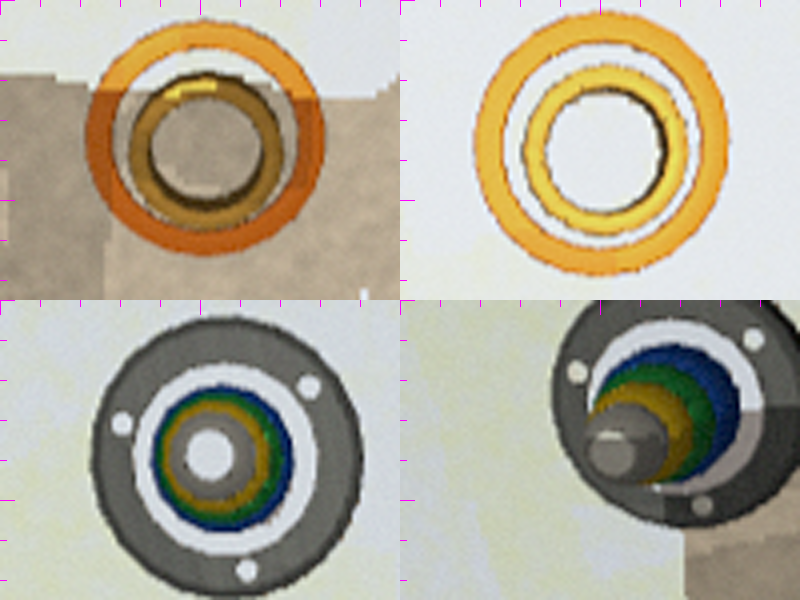

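Tiles, ×4: the ring's outer box is x 130–283, y 72–230 in tile 1 and x 524–688, y 64–236 in tile 2. The mandrel tip disc is at (209,455) and (613,455), and the base's outer box in tile 3 is x 90–363, y 316–597. I'll fit cylinder silhouettes to these.

```bash
python3 - <<'E'
from h import *
from scipy.optimize import least_squares
L={}
for n in("r1","r2","m1","m2"):
    z=np.load(n+".npz");L[n]=((z["K"],z["R"],z["t"]),z["o"])
def px(n,x,y): return np.array([(x+.5)/4-.5,(y+.5)/4-.5])+L[n][1]
a=np.linspace(0,2*np.pi,181)
def bbox(n,X,rad,zs):
    P=np.array([proj(L[n][0],[X[0]+rad*np.cos(t),X[1]+rad*np.sin(t),X[2]+z]) for z in zs for t in a])
    return np.r_[P.min(0),P.max(0)]
def fit(ob,rad,zs,x0):
    f=lambda X:np.concatenate([bbox(n,X,rad,zs)-np.r_[px(n,b[0],b[1]),px(n,b[2],b[3])] for n,b in ob])
    s=least_squares(f,x0,x_scale=.01,diff_step=1e-4);return s.x.round(4),s.fun.round(1)
print("ring c",fit([("r1",(130,72,283,230)),("r2",(124,64,288,236))],.022,(-.008,.008),[.44,.035,.08]))
print("frame",fit([("r1",(86,20,326,256)),("r2",(74,11,329,276))],.035,(0,.003),[.44,.035,.074]))
X,e=tri([(L["m1"][0],px("m1",209,155)),(L["m2"][0],px("m2",213,155))]);print("tip",X.round(4),e)
# fixed height estimates
for n,p in(("m1",(209,155)),("m2",(213,155))):print(plane(L[n][0],px(n,*p),.156).round(4))
print("base",fit([("m1",(90,16,363,297))],.036,(0,.022),[.44,.217,.074]))
E
```

```text
ring c (array([0.4384, 0.0328, 0.078 ]), array([-0.5, -0.9,  0.5,  0. , -0.4,  0.3,  0.4,  0.5]))
frame (array([0.4399, 0.0331, 0.0707]), array([-0.3, -0.4,  0. , -0.1,  0. ,  0.2,  0.2,  0.3]))
tip [0.4405 0.2154 0.1557] [np.float64(0.00026313442325436894), np.float64(0.00026313442325429846)]
[0.4407 0.2156 0.156 ]
[0.4404 0.2151 0.156 ]
base (array([0.441 , 0.2158, 0.0613]), array([ 0.2, -0.2, -0.2,  0.2]))
```

```bash
python3 - <<'E'
from h import *
r.servo_line([.4386,.033,.20],vel=.25); r.servo_line([.4386,.033,.080],vel=.15)
r.grab(); s=r.observe();print("gap",s["finger_gap"],s["grasp_force"],s["contact_force"].round(2),s["ee_pos"].round(4))
r.servo_line([.4386,.033,.20]); r.dwell(.2); s=r.observe();print("lift",s["finger_gap"],s["contact_force"].round(2),s["t"])
r.servo_line([.4406,.2154,.20],vel=.2); r.dwell(.2);s=r.observe();print(s["ee_pos"].round(4),s["contact_force"].round(2),s["orientation"].round(3),s["t"])
c=cam("wrist");im=r.get_image("wrist")[:,:,::-1];cv2.imwrite("pics/g1.png",im)
p=proj(c,[.4406,.2154,.2]).round().astype(int);x0,y0=p-[67,50];print(p,x0,y0)
cv2.imwrite("pics/g1c.png",cv2.resize(im[y0:y0+100,x0:x0+133],(798,600),interpolation=cv2.INTER_CUBIC))
for z in(.2025,.156):print(z,proj(c,[.4406,.2154,z]))
E
```

```text
gap 0.0004554318683589654 0.0 [ 0.38 -0.54  0.48] [0.4386 0.033  0.08  ]
lift 0.0007537015151847146 [ 0.59  0.29 -0.76] 9.1167
[0.4408 0.2147 0.2001] [ 0.24 -0.6  -0.21] [-3.142e+00  2.000e-03 -0.000e+00] 10.375
[315 220] 248 170
0.2025 [315.28823968 220.67528874]
0.156 [315.66372118 203.27149037]
```

View pics/g1c.png

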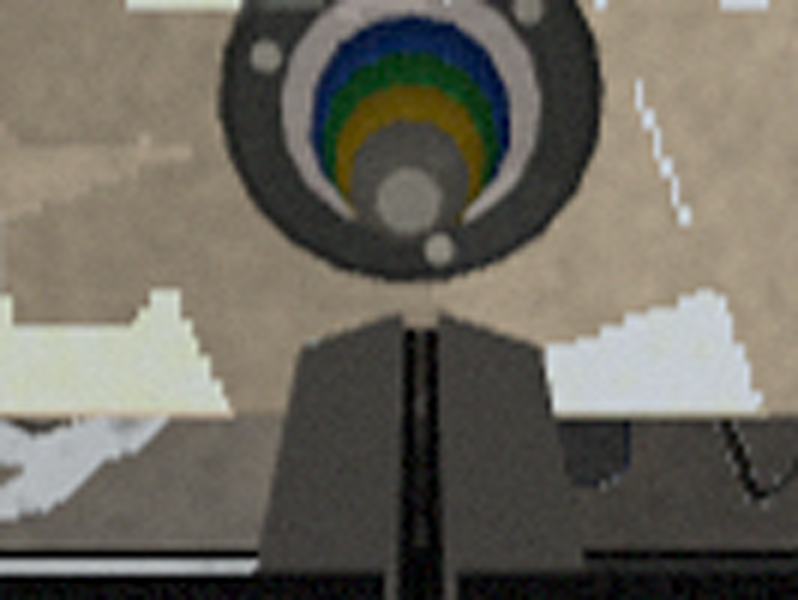

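The fingers have closed on nothing (gap 0): tips at crop (420,320), no ring. I'll look for where the ring is now.

```bash
python3 - <<'E'
from h import *
r.open()
r.servo_line([.36,.06,.20],vel=.25)
c=cam("wrist");w=r.get_image("wrist")[:,:,::-1];t=r.get_image("top")[:,:,::-1];s=r.get_image("scene")[:,:,::-1]
np.savez("r3.npz",K=c[0],R=c[1],t=c[2])
cv2.imwrite("pics/w3.png",w)
u=proj(c,[.4385,.033,.082]);print(u,r.observe()["t"])
f=lambda im,x,y,w_,h_:cv2.resize(im[y:y+h_,x:x+w_],(400,300),interpolation=cv2.INTER_CUBIC)
cv2.imwrite("pics/q3.png",np.vstack([np.hstack([f(w,291,76,100,75),f(t,320,175,100,75)]),np.hstack([f(s,300,165,120,90),f(s,180,150,260,195)])]))
E
```

```text
[342.342245   113.67163887] 12.875
```

View pics/q3.png

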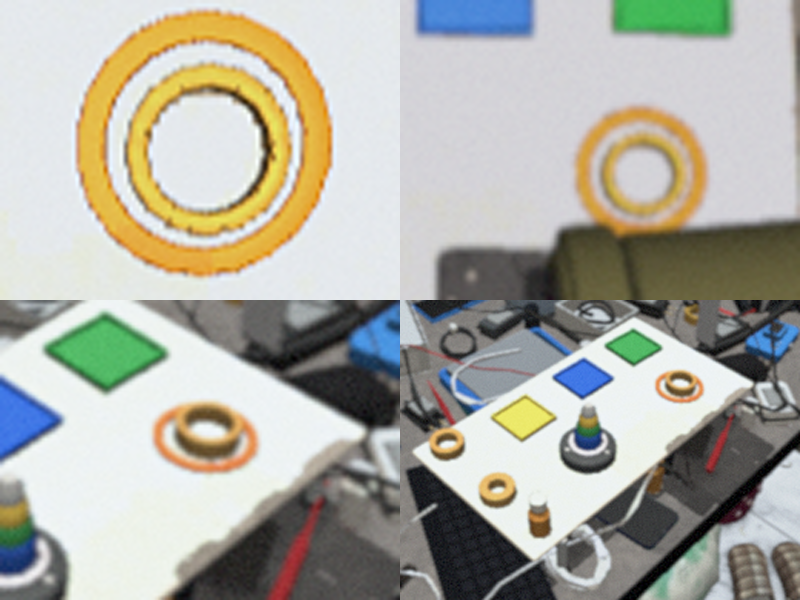

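The ring is undisturbed in its frame (tile 1 centre at about (209,150)). My triangulated heights were all about 6–8 mm below the text's: ring 0.076–0.078, trays 0.070–0.074, cap 0.117. So the board is lower than stated and the pads only caught the ring's rim. I'll find the board by touch with the open fingers, then grip relative to that.

```bash
python3 - <<'E'
from h import *
x,y=.4388,.0328
r.servo_line([x,y,.14],vel=.3); r.servo_line([x,y,.080],vel=.2); r.dwell(.15)
f0=r.observe()["contact_force"][2]; z=.080
while z>.056:
    z-=.001; r.servo_line([x,y,z],vel=.04); f=r.observe()["contact_force"][2]-f0
    if f>3: break
s=r.observe();print("touch",round(z,4),s["ee_pos"].round(4),f,s["t"])
if f>3:
    r.servo_line([x,y,z+.0065],vel=.05); r.grab(); s=r.observe();print("gap",s["finger_gap"],s["grasp_force"],s["ee_pos"].round(4),s["contact_force"].round(2),s["t"])
E
```

```text
touch 0.056 [0.4387 0.0328 0.0559] -0.0964106151634384 19.9667
```

```bash
python3 - <<'E'
from h import *
c=cam("wrist");w=r.get_image("wrist")[:,:,::-1];s=r.get_image("scene")[:,:,::-1]
cv2.imwrite("pics/w4.png",w);cv2.imwrite("pics/s4.png",s)
np.savez("r4.npz",K=c[0],R=c[1],t=c[2])
print(proj(c,[.4388,.0328,.056]),proj(c,[.4388,.0328,.08]),[proj(c,[.4388,.0328+d,.056]).round(1) for d in(.047,-.047)],[proj(cam("scene"),[.4388,.0328+d,.056]).round(1) for d in(.053,-.053)])
f=lambda im,x,y,w_,h_,W,H:cv2.resize(im[y:y+h_,x:x+w_],(W,H),interpolation=cv2.INTER_CUBIC)
cv2.imwrite("pics/q4.png",np.vstack([f(w,220,130,200,85,706,300),f(s,270,130,200,85,706,300)]))
E
```

```text
[316.18434527 219.40566593] [316.03190649 231.20345347] [array([253.7, 219.3]), array([378.7, 219.5])] [array([345.1, 223.3]), array([375.6, 200.7])]
```

View pics/q4.png

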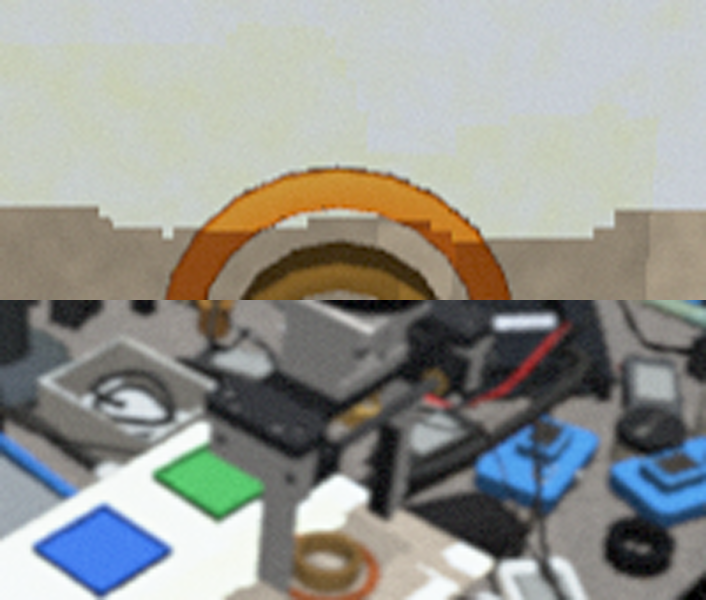

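The open fingertip shows at about scene pixel (348,211), well above where a tip at z = 0.056 should project (345,223). So the real tips sit higher than the reported TCP. I'll put a number on it before spending more robot time.

```bash
python3 - <<'E'
from h import *
S=cam("scene")
for z in(.056,.066,.076,.086,.096):print(z,[proj(S,[.4388+dx,.0328+dy,z]).round(1).tolist() for dx in(-.008,.008) for dy in(.047,.0595)])
w=cv2.imread("pics/w4.png");s=cv2.imread("pics/s4.png");g=cv2.imread("pics/g1.png")
f=lambda im,x,y,w_,h_,W,H:cv2.resize(im[y:y+h_,x:x+w_],(W,H),interpolation=cv2.INTER_CUBIC)
W=cv2.resize(w[150:400,140:500],(432,300));
cv2.imwrite("pics/q5.png",np.vstack([np.hstack([W,f(g,250,200,122,100,366,300)]),f(s,320,180,106,40,798,300)]))
E
```

```text
0.056 [[349.8, 223.8], [346.0, 226.6], [344.1, 220.1], [340.3, 222.9]]
0.066 [[350.2, 220.3], [346.4, 223.2], [344.4, 216.7], [340.6, 219.5]]
0.076 [[350.6, 216.8], [346.8, 219.6], [344.8, 213.2], [340.9, 215.9]]
0.086 [[351.0, 213.2], [347.2, 216.0], [345.1, 209.6], [341.3, 212.4]]
0.096 [[351.4, 209.6], [347.5, 212.4], [345.5, 206.0], [341.6, 208.7]]
```

View pics/q5.png

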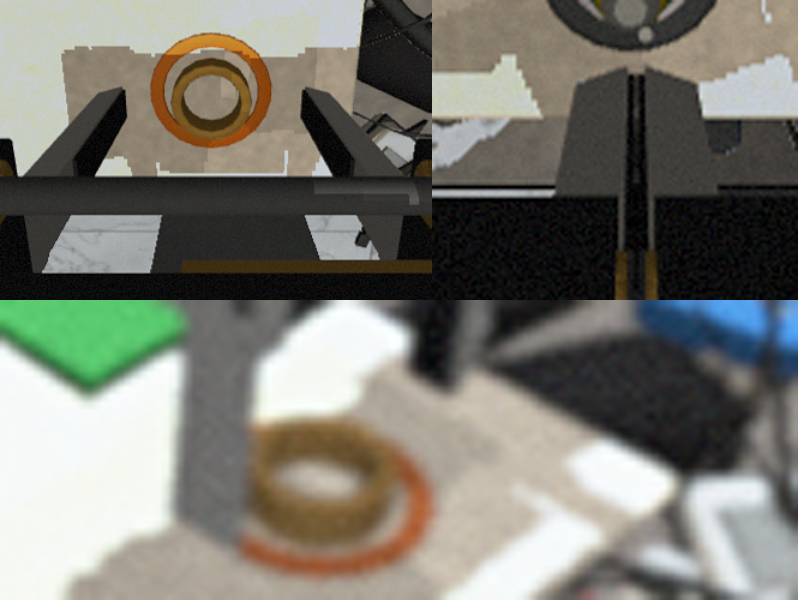

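In the bottom panel the finger's lower corners are at scene pixels (344,209) and (352,213). That puts the real tips near z≈0.089 with TCP z=0.056, about 33 mm higher than nominal. The g1 wrist view agrees. I'll continue down from here until the tips touch, back off 5.5 mm and grab.

```bash
python3 - <<'E'
from h import *
x,y=.4388,.0328
r.servo_line([x,y,.047],vel=.1); r.dwell(.1)
f0=r.observe()["contact_force"][2]; z=.047
while z>.026:
    z-=.001; r.servo_line([x,y,z],vel=.06); f=r.observe()["contact_force"][2]-f0
    if f>3: break
s=r.observe();print("touch",round(z,4),s["ee_pos"].round(4),f,s["t"])
if f>3:
    r.servo_line([x,y,z+.0055],vel=.05); r.grab(); s=r.observe();print("gap",s["finger_gap"],s["grasp_force"],s["ee_pos"].round(4),s["contact_force"].round(2),s["t"])
E
```

```text
touch 0.04 [0.4389 0.0328 0.0408] 13.57685421443865 22.1667
gap 0.04332417399173517 30.000001341104507 [0.4388 0.0328 0.0455] [ 0.09 -0.4  -1.19] 23.275
```

Gripped: gap 43 mm at 30 N. The touch at TCP z≈0.0405 matches the 74 mm board if the tips sit 33.5 mm above the reported TCP. So the ring's centre is at TCP z + 0.0365. Now over the mandrel, with an image check.

```bash
python3 - <<'E'
from h import *
r.servo_line([.4388,.0328,.14],vel=.25); r.servo_line([.4407,.2154,.14],vel=.25); r.dwell(.1)
s=r.observe();print(s["ee_pos"].round(4),s["finger_gap"],s["contact_force"].round(2))
c=cam("wrist");w=r.get_image("wrist")[:,:,::-1];cv2.imwrite("pics/g2.png",w);np.savez("g2.npz",K=c[0],R=c[1],t=c[2])
p=proj(c,[.4407,.2154,.1765]);u=p.round().astype(int);x0,y0=u-[67,50];print("ring",p,"tip",proj(c,[.4407,.2154,.156]),x0,y0,r.observe()["t"])
a=np.linspace(0,2*np.pi,181)
for rad,z in((.022,.1845),(.016,.1845),(.016,.1685)):
    P=np.array([proj(c,[.4407+rad*np.cos(t),.2154+rad*np.sin(t),z]) for t in a]);print(rad,z,((P.min(0)-[x0,y0])*6).round(),((P.max(0)-[x0,y0])*6).round())
print("tipcrop",(proj(c,[.4407,.2154,.156])-[x0,y0])*6)
cv2.imwrite("pics/g2c.png",cv2.resize(w[y0:y0+100,x0:x0+133],(798,600),interpolation=cv2.INTER_CUBIC))
E
```

```text
[0.4408 0.2143 0.1398] 0.04331124948922638 [-0.26 -0.27 -0.02]
ring [314.1747328  238.71868316] tip [314.48323036 227.16846329] 247 189 24.8333
0.022 0.1845 [185. 122.] [620. 525.]
0.016 0.1845 [244. 180.] [560. 473.]
0.016 0.1685 [258. 131.] [549. 403.]
tipcrop [404.89938213 229.01077974]
```

View pics/g2c.png

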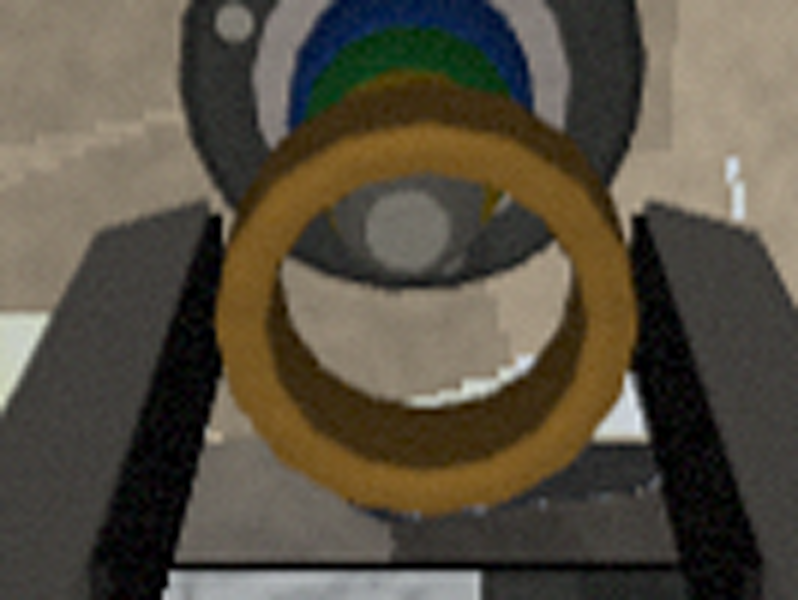

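The crop shows the held ring's bore at x 267–585, y 173–467 (centre (426,320)) and the mandrel tip at (408,231), against predictions of (402,326) and (405,229). The ring therefore sits about 2.1 mm toward −y and 0.9 mm toward +x of the axis. Its bore width matches 32 mm. I'll correct for that, then make a guarded descent.

```bash
python3 - <<'E'
from h import *
X,Y=.4399,.2164
cx,cy=X,Y+.0004
r.servo_line([cx,cy,.14],vel=.05); r.dwell(.25)
s=r.observe(); f0=s["contact_force"]; print(s["ee_pos"].round(4),f0.round(2),s["t"])
cx+=X-s["ee_pos"][0]; cy+=Y-s["ee_pos"][1]
log=[];z=.14;press=False
def step(zn,v):
    r.servo_line([cx,cy,zn],vel=v); s=r.observe(); f=s["contact_force"]-f0; log.append((round(zn,4),*s["ee_pos"].round(4),*f.round(1))); return f
for zn in (.125,.11,.10,.092):
    f=step(zn,.08); z=zn
    if np.abs(f).max()>4: print("early",f); break
else:
    while z>.074 and abs(f[2])<8 and np.abs(f[:2]).max()<6:
        z-=.001 if f[2]<1.5 else .0005; f=step(z,.05)
    if f[2]>=8:
        for _ in range(5):
            r.dwell(.1); print("press",(r.observe()["contact_force"]-f0).round(1))
        if (r.observe()["contact_force"]-f0)[2]<7.5: z-=.0005;step(z,.05);r.dwell(.5);print("again",(r.observe()["contact_force"]-f0).round(1))
for l in log:print(*l)
s=r.observe();print(s["t"],s["finger_gap"])
E
```

```text
[0.4399 0.2167 0.14  ] [ 0.1  -0.02 -0.65] 25.3333
press [ 0.  -1.6 10. ]
press [ 0.3 -2.  10.4]
press [-1.1 -1.1  9.2]
press [ 0.2 -1.4 10.3]
press [-0.5 -0.7 10.1]
0.125 0.4397 0.2164 0.1246 0.3 0.6 -0.1
0.11 0.4398 0.2164 0.1099 0.2 -0.3 0.5
0.1 0.4397 0.2164 0.0998 -0.3 0.1 0.6
0.092 0.4397 0.2164 0.0918 1.1 0.3 -0.7
0.091 0.44 0.2165 0.0911 0.2 -0.1 -0.6
0.09 0.4399 0.2165 0.09 -0.4 0.7 0.2
0.089 0.4398 0.2164 0.0889 0.5 0.2 0.5
0.088 0.4399 0.2164 0.0879 0.2 -0.1 0.2
0.087 0.4399 0.2164 0.0869 -1.2 0.5 -0.2
0.086 0.4399 0.2165 0.086 0.8 -0.1 0.8
0.085 0.4401 0.2165 0.0851 1.2 -0.2 0.9
0.084 0.4402 0.2165 0.0844 1.1 -0.6 4.7
0.0835 0.4403 0.2166 0.084 0.3 -0.1 6.6
0.083 0.4403 0.2166 0.0837 0.1 -0.8 8.0
0.0825 0.4404 0.2166 0.0833 -0.4 -1.5 10.9
29.7833 0.04365082869830539
```

It stopped at TCP z 0.0845, the blue stop predicted for the 32 mm bore, and was held there at about 10 N for 0.5 s. Next I'll lift it and lay it in the blue tray.

```bash
python3 - <<'E'
from h import *
s=r.observe();p=s["ee_pos"]
r.servo_line([.4401,.2167,.092],vel=.05);print(r.observe()["contact_force"].round(1))
r.servo_line([.4401,.2167,.145],vel=.2)
r.servo_line([.5443,.1190,.145],vel=.25);r.servo_line([.5443,.1190,.06],vel=.2);r.dwell(.1)
print(r.observe()["contact_force"].round(1),r.observe()["ee_pos"].round(4))
r.servo_line([.5443,.1190,.0500],vel=.05);s=r.observe();print(s["contact_force"].round(1),s["ee_pos"].round(4),s["t"])
if s["contact_force"][2]<10:
    r.open();r.servo_line([.5443,.1190,.12],vel=.2);r.servo_line([.46,.119,.16],vel=.25)
    c=cam("wrist");w=r.get_image("wrist")[:,:,::-1];cv2.imwrite("pics/e.png",w)
    u=proj(c,[.5443,.118,.08]).round().astype(int);x0,y0=np.clip(u-[67,50],0,[507,300]);print(u,x0,y0,r.observe()["t"])
    cv2.imwrite("pics/ec.png",cv2.resize(w[y0:y0+100,x0:x0+133],(798,600),interpolation=cv2.INTER_CUBIC))
E
```

```text
[-0.1 -0.1 -0.9]
[ 0.6  0.7 -0.8] [0.545  0.1195 0.0617]
[-0.5  0.4 -0.6] [0.5441 0.1189 0.0498] 32.2917
[318 106] 251 56 34.275
```

View pics/ec.png

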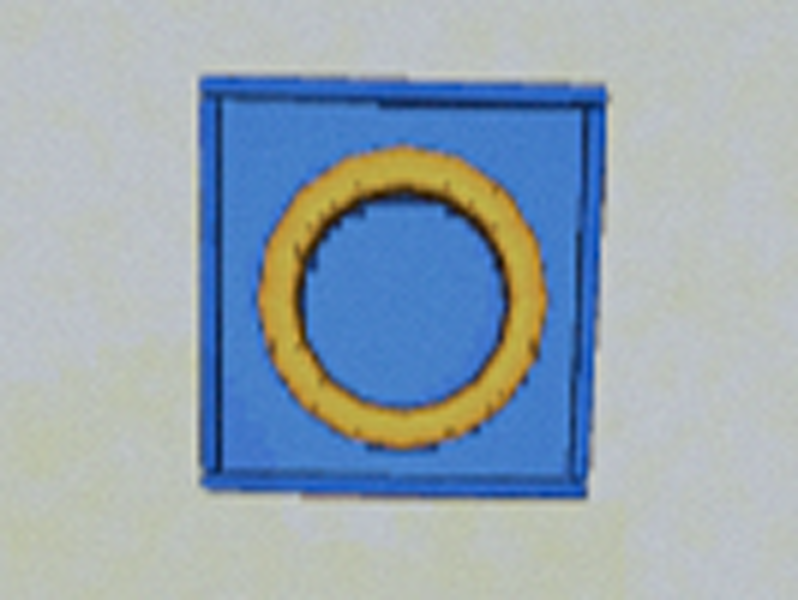

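The ring (crop centre about (403,298)) lies flat inside the blue tray (centre about (402,285)), and the gripper is clear of everything.

```bash
python3 -c "
from plant import r
print(r.close_job())"
```

```text
the job is handed in; nothing more can be done
None
```

The ring from the frame stopped on the blue band (32 mm bore), was pressed there at about 10 N for 0.5 s, and now lies flat in the blue tray; the job is handed in at about 34 s, with no verdict returned, and I didn't re-check the spares or bottle at the end.

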